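Stock the spring drawer with ink and hold it open at the pointer

TASK

Set the ink jar down upright, without dropping it, in the empty front compartment of the little chest's drawer (the one with only a cork pad on its floor) and let go of it. Then pull the drawer out against its spring until its front face is level with the pointer standing beside it, and finish while still holding it there, so that a student can reach the back compartments. Leave everything else where it stands.

Things in the scene. Friction and masses are not known exactly. Their poses are not given: they have to be found in the camera images.
- ink_jar_mid (a point): centre of the loose ink jar: an upright round glass jar with paper label and black screw cap, 52 mm in diameter, 76 mm tall, about 0.13 to 0.25 kg; the point is 38 mm above its underside; z up along its axis. Among the small things to the left of the chest it is the stout one; it can be gripped across its diameter from above
- ink_jar: the same ink jar; origin at the centre of its underside
- cork_pad: loose square cork pad, 58 x 58 x 3 mm, lying on the floor of the empty front compartment (left or right); origin at the centre of its underside, x and y along the compartment's sides. Compartments are 66 x 66 mm inside; their walls rise 25 mm above the floor, that is to 45 mm above the table (drawer front: 50 mm); floor 20 mm above the table. The jar stands on the pad (its underside 23 mm above the table)
- tub: round aluminium tub, 52 mm in diameter, 20 mm tall, standing in the other front compartment; origin at the centre of its underside. Stays in the drawer
- chest: fixed wooden chest on a base board 330 x 210 x 12 mm. Origin on the table; its x axis points from the drawer's front into the chest, z up; the drawer slides out along its -x. The board reaches from x = -200 to +130 mm. A roof (top 88 mm above the table, from x = -18 to +130 mm) covers only the back compartments; the two front compartments, side by side in y, centred at x = -61, y = +-36 mm while the drawer is at rest, are open from above
- drawer: the drawer, 156 mm wide; frame as the chest's, coinciding with it at rest. A spring draws it in: it takes about 3.5 N to start and 70 N/m more (about 9 N at 80 mm), and it runs back when let go. It can come out at most 120 mm; the pointer calls for 40 to 85 mm
- drawer_handle (a point): middle of the drawer's steel handle bar: a level bar 12 mm in diameter, 100 mm long along the drawer's y, 75 mm above the table, 45 mm in front of the drawer's front face, on a bracket at each end (at +-50 mm), free below and above; axes as the drawer's
- drawer_face (a point): point in the middle of the top edge of the drawer's front face, in the plane of that face, 50 mm above the table; axes as the drawer's
- pointer: small fixed dark steel pointer, 46 mm tall, standing on the base board just beside the drawer's path on the right (the chest's -y side), its tip pointing at the drawer. Origin at the centre of its foot's underside, axes as the chest's; the mark is the plane x = 0 of its frame, where the drawer's front face must come
- slim_bottle: bystander: slim amber bottle, 32 mm in diameter, 88 mm tall; origin at the centre of its underside
- tape_roll: bystander: roll of paper tape lying flat, 88 mm in diameter, 24 mm tall; origin at the centre of its underside
- mug: bystander: white mug, 84 mm in diameter, 90 mm tall; origin at the centre of its underside
- brush_pot: bystander: steel pot 90 mm in diameter, 110 mm tall, with brushes up to 300 mm; origin at the centre of its underside
- eraser: bystander: white eraser, 55 x 24 x 14 mm; origin at the centre of its underside
Mind the look-alikes: they are no part of the job. Of the things like the ink_jar, leave any that is purple; of the rest the smaller one is meant. Of the things shaped like the cork_pad, the cork one is meant.

How it is judged:
On the way:
1. the ink jar stands upright on the cork pad in the empty front compartment, let go, with the drawer not yet pulled out (horizontal distance between ink_jar_mid and cork_pad below 0.02 m and z of ink_jar_mid in the frame of cork_pad between 0.032 and 0.05 m and angle between ink_jar_mid's own z axis and vertical below 0.15 rad and contact force between the fingers and ink_jar below 0.1 N and linear speed of ink_jar below 0.05 m/s and distance between drawer and chest below 0.02 m), for 0.3 s.
At the end, for the whole second after the job is handed in: Through the last second: drawer face within 7 mm of the pointer plane, still (under 20 mm/s), held by the fingers (over 2 N); ink jar upright (0.15 rad) on the cork pad in its compartment (centres within 20 mm), untouched by the fingers; tub still in the drawer (horizontal distance between ink_jar_mid and cork_pad below 0.02 m and z of ink_jar_mid in the frame of cork_pad between 0.032 and 0.05 m and angle between ink_jar_mid's own z axis and vertical below 0.15 rad and contact force between the fingers and ink_jar below 0.1 N and linear speed of ink_jar below 0.05 m/s and x of drawer_face in the frame of pointer between -0.007 and 0.007 m and contact force between the fingers and drawer above 2 N and linear speed of drawer below 0.02 m/s and height (world z) of tub below 0.05 m); the arm keeps its last pose, push and grip.
It fails at once if a bystander (slim bottle, tape roll, mug, brush pot or eraser) is moved by more than 40 mm or tipped over (distance of any of slim_bottle, tape_roll, mug, brush_pot, eraser from where it was at the start of the episode above 0.04 m or angle between any of slim_bottle, tape_roll, mug, brush_pot, eraser's own z axis and vertical above 0.5 rad).
It fails at once if the ink jar is dropped (it falls faster than 0.55 m/s, about 15 mm of free fall, with no finger on it) (linear speed of ink_jar above 0.55 m/s and contact force between the fingers and ink_jar below 0.1 N).
It fails at once if the tub is lifted out of the drawer (height (world z) of tub above 0.07 m).
It also fails if it takes over 48 s, if anything falls off the work surface, if the arm or the gripper's body presses on something with over 40 N, if the wrist force passes 120 N, or if a joint passes its speed limit or range.

ROBOT

A 6-joint arm with a two-finger parallel gripper is mounted at the origin on the work surface. World frame = base frame: x ahead of the robot, y to its left, z up, the work surface at z = 0. Lengths are in m, angles in rad, forces in N, time in s.
With the tool pointing down it reaches from about 0.35 to 0.975 m from the base axis. Payload 17.4 kg.
Tool frame: the origin (TCP) lies midway between the tips of the shut fingers; the grasp point (between the pads) lies 19 mm behind it; z points along the fingers, y is the line along which they close (so a half turn about z gives the same grasp; the last joint's range is limited). The gripper opens to 85 mm and grips with 20 to 120 N. Pads are 22 mm wide; open, the fingers measure 114 mm over their backs; the gripper's body (76 mm by 85 mm) begins 54 mm behind the grasp point. The pads swing forward as they close: fully open they stand 13 mm farther back than shut.
Start: joints at [-1.146, 0.116, 1.442, -0, 1.584, -0.038], TCP at [0.301, -0.604, 0.204] pointing down, gripper open.
Joint ranges: [-2.83, 2.83], [-0.83, 2.19], [0.07, 2.5], [-1.14, 4.28], [0.01, 3], [-2.97, 2.97]. Speed limits (rad/s): [1.89, 1.89, 2.22, 3.14, 3.14, 3.14].

INTERFACE

Orientations are given as a rotation vector (axis times angle).
In Python, from bench import robot gives the robot as it stands. The module is installed in compiled form; this text tells all that it offers.
- The arm moves only by the shell command python3 -m handwheel 'ROWS' [FORCE]. ROWS is text: rows parted by semicolons, each of 7 numbers parted by spaces: the gripper command: -1 is shut, 1 is fully open, values between are in proportion, then the shift along the tool's x, y, z scaled (see below), then the turn, a rotation vector about the tool's x, y, z scaled (see below). A call has 1 to 10 rows; each row is the pose to reach, as a shift and turn from the pose commanded when the call began, along the tool's axes at that moment; what a row does not reach only later rows make up. The controller multiplies each number of a shift by 0.3 m and each number of a turn by 45 degrees. A row lasts 1/12 s, in which the tool goes at most 41.7 mm and 7.16 degrees, less where a joint would pass 70% of its speed; a pose out of reach is approached as far as the arm can. A call with a number of a shift or a turn outside -1 to 1 is refused whole. A call with a gripper value outside its range is refused whole. The fingers move at their own pace and stop on an object; FORCE is the grip in N (left out, the last holds). Time passes only in rows, so rows that repeat a pose let the fingers close. It gives the time, the measured TCP pose, the force, the opening and the grip force at its end, in the units of the state.
- robot.get_obs(): the state, without advancing time (a new reading comes with each control period).
- robot.capture(name): name is "side" or "top" or "wrist"; returns the picture (384x512x3 uint8, red, green, blue); there is no depth.
- robot.camera_params(name): a dict with "intrinsics" (3x3 intrinsics, pixels), "rvec" (rotation vector, rad) and "tvec" (3), from world to camera coordinates, as OpenCV has them. Camera axes: x right, y down, z forward; pixel columns grow to the right and rows downward; lengths in m; the calibration is good to about 2 mm. A picture is of the moment at which its call begins: read the wrist's pose just before it. camera_params takes no time and is no camera call; for the wrist camera it gives the pose at the moment of the call.
- robot.close_job(): hands the job in; it is judged then, once.
Trained networks look in the newest picture that a camera, given by its name, has taken for a name from the list of things; names that differ only in an ending like _2 or _b are one class to them, and where a whole thing is asked for, a point or a joint stands for the part that bears it (a point fixed in the world has none). Each returns a list of dicts, best first, with "confidence" (0 to 1); they miss things now and then, are a little off and sometimes report something else, mostly with a low value. They report only what shows in the picture. A call takes as long as a camera call. They do not tell look-alikes from the thing itself.
- robot.boxes_of(camera, name): "centre" ([row, column] in pixels, amid what is visible of it).
The state is a dict: "time": time; "joint_pos": joint angles; "qvel": joint speeds; "joint_torque": joint torques, N m; "tcp_pos": TCP position; "ee_rot": TCP orientation; "ft_force": force on the tool from outside, world axes, zero at the start; "wrist_torque": the same for the moment, N m; "grip_width": finger opening in m; "grip_force": force on a finger pad.
Only numpy, scipy, OpenCV 4.12 (cv2) and the standard library are available. Lean on these libraries where they do the work, as an engineer would, in place of code of your own. Each camera call takes 0.05 s, during which the arm holds its last target. There are 200 camera calls.

## Working session

There is one attempt and no reset: what is moved stays moved. The work goes in short steps, Python scripts to look and compute and a shell command to move; the robot and the scene stay as the last step left them, time stands still between calls to the robot, and variables do not carry over. Pictures are saved under pics/ and viewed, at most 10 in all, crops included, and the job is handed in when it is done.

```bash
mkdir -p pics
cat > h.py <<'E'
import numpy as np,cv2
from bench import robot
def cam(c):
    p=robot.camera_params(c);R,_=cv2.Rodrigues(np.array(p['rvec'],float));return np.array(p['intrinsics'],float),R,np.array(p['tvec'],float).ravel()
def ray(c,rc,z):
    K,R,t=cam(c);d=R.T@np.linalg.inv(K)@np.array([rc[1],rc[0],1.]);o=-R.T@t
    return o+d*(z-o[2])/d[2]
def proj(c,X):
    K,R,t=cam(c);q=K@(R@np.array(X,float)+t);return q[1]/q[2],q[0]/q[2]
def save(c,n): 
    im=robot.capture(c);cv2.imwrite('pics/'+n+'.png',cv2.cvtColor(im,cv2.COLOR_RGB2BGR));return im
E
python3 - <<'E'
from h import *
np.set_printoptions(precision=3,suppress=True)
o=robot.get_obs();print(o['tcp_pos'],o['ee_rot'],o['time'])
save('top','t0');save('side','s0')
for c in('top','side'):
  K,R,t=cam(c);print(c,-R.T@t,R[2])
  for n,z in [('ink_jar',.038),('cork_pad',.023),('tub',.04),('chest',.05),('drawer',.05),('drawer_handle',.075),('drawer_face',.05),('pointer',.035),('slim_bottle',.05),('tape_roll',.02),('mug',.05),('brush_pot',.05),('eraser',.01)]:
    for b in robot.boxes_of(c,n): print(c,n,np.round(b['centre']),round(b['confidence'],2),ray(c,b['centre'],z))
E
```

```text
[ 0.301 -0.604  0.203] [-3.057 -0.72   0.   ] 0.0
top [ 0.322 -0.033  1.21 ] [ 0.178 -0.029 -0.984]
top ink_jar [234. 187.] 0.71 [0.436 0.085 0.038]
top ink_jar [273. 120.] 0.62 [0.341 0.246 0.038]
top ink_jar [234. 146.] 0.56 [0.436 0.189 0.038]
top cork_pad [161. 335.] 0.76 [ 0.633 -0.294  0.023]
top cork_pad [236. 141.] 0.29 [0.433 0.203 0.023]
top tub [166. 248.] 0.56 [ 0.614 -0.066  0.04 ]
top tub [244. 376.] 0.22 [ 0.415 -0.388  0.04 ]
top chest [149. 264.] 0.73 [ 0.657 -0.107  0.05 ]
top chest [204. 296.] 0.67 [ 0.512 -0.185  0.05 ]
top drawer [161. 256.] 0.72 [ 0.625 -0.084  0.05 ]
top drawer [158. 405.] 0.19 [ 0.635 -0.47   0.05 ]
top drawer_handle [164. 263.] 0.7 [ 0.61  -0.102  0.075]
top drawer_face [163. 257.] 0.6 [ 0.619 -0.088  0.05 ]
top drawer_face [206. 300.] 0.31 [ 0.508 -0.196  0.05 ]
top pointer [205. 301.] 0.48 [ 0.514 -0.201  0.035]
top slim_bottle [233.  79.] 0.8 [0.437 0.348 0.05 ]
top slim_bottle [162. 259.] 0.69 [ 0.622 -0.093  0.05 ]
top tape_roll [160. 131.] 0.83 [0.629 0.238 0.02 ]
top mug [244. 379.] 0.62 [ 0.416 -0.391  0.05 ]
top eraser [260. 237.] 0.
[... 268 characters left out ...]
  0.023]
side tub [186. 226.] 0.52 [ 0.617 -0.054  0.04 ]
side chest [178. 210.] 0.74 [ 0.675 -0.064  0.05 ]
side drawer [178. 229.] 0.73 [ 0.616 -0.081  0.05 ]
side drawer_handle [176. 229.] 0.61 [ 0.609 -0.064  0.075]
side drawer_face [177. 230.] 0.92 [ 0.616 -0.086  0.05 ]
side drawer_face [318. 242.] 0.22 [0.443 0.363 0.05 ]
side pointer [166. 267.] 0.54 [ 0.521 -0.191  0.035]
side slim_bottle [319. 244.] 0.65 [0.438 0.364 0.05 ]
side tape_roll [256. 189.] 0.63 [0.633 0.214 0.02 ]
side tape_roll [178. 228.] 0.54 [ 0.633 -0.114  0.02 ]
side mug [133. 308.] 0.94 [ 0.417 -0.396  0.05 ]
side brush_pot [107. 258.] 0.95 [ 0.641 -0.528  0.05 ]
side eraser [214. 304.] 0.65 [ 0.363 -0.028  0.01 ]
```

View pics/t0.png

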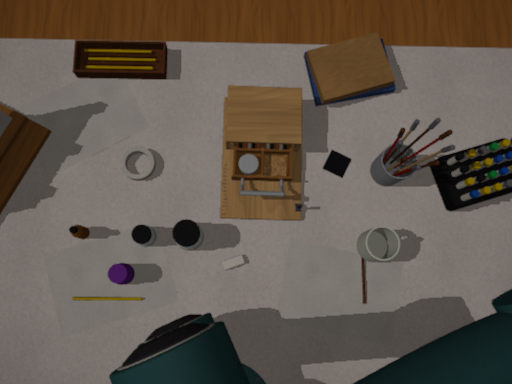

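View pics/s0.png

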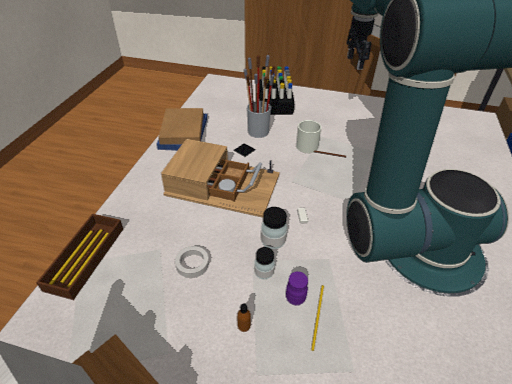

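```bash
cat >> h.py <<'E'
from scipy.spatial.transform import Rotation as Ro
def plan(p,yaw=None):
    "yaw: world angle (deg) of tool x axis, tool down"
    o=robot.get_obs();R=Ro.from_rotvec(o['ee_rot']).as_matrix();d=np.array(p)-o['tcp_pos']
    print('t',o['time'],'tcp',np.round(o['tcp_pos'],4),'yaw',round(np.degrees(np.arctan2(R[1,0],R[0,0])),2),'shift',np.round(R.T@d/.3,3),'mm',round(1000*np.linalg.norm(d)),'ft',np.round(o['ft_force'],1),'w',round(o['grip_width'],4))
    if yaw is not None:
        y=np.radians(yaw);T=np.array([[np.cos(y),np.sin(y),0],[np.sin(y),-np.cos(y),0],[0,0,-1]])
        print('turn',np.round(np.degrees(Ro.from_matrix(R.T@T).as_rotvec())/45,3))
E
python3 - <<'E'
from h import *
np.set_printoptions(precision=3,suppress=True)
K,R,t=cam('wrist');o=robot.get_obs();M=Ro.from_rotvec(o['ee_rot']).as_matrix()
print(K, 'cam pos in tool',M.T@(-R.T@t-o['tcp_pos']),'axis in tool',M.T@R[2])
plan([.375,-.35,.33],0);plan([.47,-.12,.33],0)
E
```

```text
[[308.258   0.    253.641]
 [  0.    308.258 190.058]
 [  0.      0.      1.   ]] cam pos in tool [ 0.079  0.001 -0.169] axis in tool [-0.313 -0.001  0.95 ]
t 1.4 tcp [ 0.301 -0.604  0.204] yaw 26.52 shift [ 0.598 -0.648 -0.42 ] mm 293 ft [-0.7  0.  -0.2] w 0.0856
turn [ 0.    -0.     0.589]
t 1.4 tcp [ 0.301 -0.604  0.204] yaw 26.52 shift [ 1.223 -1.193 -0.42 ] mm 528 ft [-0.7  0.  -0.2] w 0.0856
turn [ 0.    -0.     0.589]
```

```bash
python3 -m handwheel '1 0.1 -0.1 -0.25 0 0 0.1;1 0.25 -0.22 -0.42 0 0 0.25;1 0.37 -0.36 -0.42 0 0 0.4;1 0.48 -0.5 -0.42 0 0 0.55;1 0.6 -0.65 -0.42 0 0 0.589;1 0.6 -0.65 -0.42 0 0 0.589;1 0.6 -0.65 -0.42 0 0 0.589'
python3 - <<'E'
from h import *
plan([.6,-.1,.3],0)
E
```

```text
time: 1.98
tcp_pos: [0.3708, -0.3651, 0.3271]
ee_rot: [3.141, -0.001, 0.001]
ft_force: [1.3, 0.2, -0.1]
grip_width: 0.0853
grip_force: 0.0
t 1.9833 tcp [ 0.3708 -0.3651  0.3271] yaw -0.03 shift [ 0.763 -0.884  0.09 ] mm 351 ft [ 1.3  0.2 -0.1] w 0.0853
turn [ 0.    -0.    -0.001]
```

```bash
python3 -m handwheel '1 0.09 -0.1 0.01 0 0 0;1 0.18 -0.2 0.02 0 0 0;1 0.27 -0.3 0.03 0 0 0;1 0.36 -0.4 0.04 0 0 0;1 0.45 -0.5 0.05 0 0 0;1 0.54 -0.6 0.06 0 0 0;1 0.63 -0.7 0.07 0 0 0;1 0.76 -0.88 0.09 0 0 0;1 0.76 -0.88 0.09 0 0 0;1 0.76 -0.88 0.09 0 0 0'
python3 -m handwheel '1 0 0 0 0 0 0;1 0 0 0 0 0 0'
python3 - <<'E'
from h import *
np.set_printoptions(precision=3,suppress=True)
im=save('wrist','w1');print(robot.get_obs()['tcp_pos'])
big=cv2.resize(cv2.cvtColor(im,cv2.COLOR_RGB2BGR),(800,600));cv2.imwrite('pics/w1b.png',big)
for n,z in [('cork_pad',.023),('tub',.04),('chest',.05),('drawer_handle',.075),('drawer_face',.05),('pointer',.03)]:
    for b in robot.boxes_of('wrist',n): print(n,np.round(b['centre'],1),round(b['confidence'],2),ray('wrist',b['centre'],z))
E
```

```text
time: 2.82
tcp_pos: [0.6007, -0.0991, 0.2982]
ee_rot: [-3.14, -0.006, 0.002]
ft_force: [-0.3, 0.0, 0.2]
grip_width: 0.0852
grip_force: 0.0
time: 2.98
tcp_pos: [0.5986, -0.1032, 0.2997]
ee_rot: [3.141, 0.001, -0.0]
ft_force: [0.1, 0.1, -0.6]
grip_width: 0.0855
grip_force: 0.0
[ 0.598 -0.104  0.3  ]
cork_pad [129.5 275.6] 0.83 [ 0.622 -0.136  0.023]
cork_pad [118.6 387.7] 0.75 [ 0.638 -0.294  0.023]
tub [131.2 225.8] 0.77 [ 0.622 -0.066  0.04 ]
chest [ 89.3 250.5] 0.77 [ 0.677 -0.101  0.05 ]
chest [147.7 248.2] 0.39 [ 0.601 -0.097  0.05 ]
drawer_handle [146.7 247.7] 0.66 [ 0.607 -0.097  0.075]
drawer_face [148.5 246. ] 0.61 [ 0.6   -0.094  0.05 ]
drawer_face [266.7 440.6] 0.53 [ 0.414 -0.396  0.05 ]
pointer [205.9 313.1] 0.75 [ 0.508 -0.195  0.03 ]
```

View pics/w1b.png

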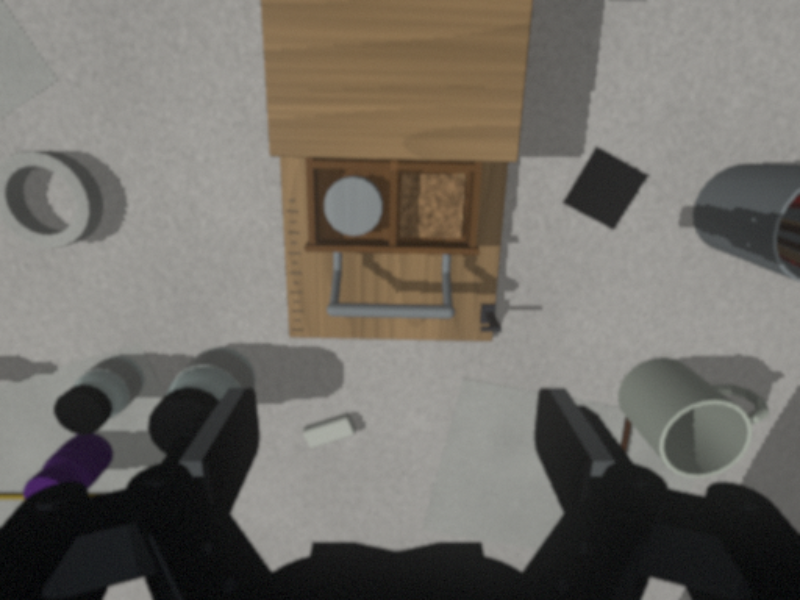

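The wrist view shows the tub at about (353,206) in the left compartment and the cork pad at (438,206) in the right one. The handle bar runs (329,311)-(452,314) and the pointer foot is at (488,318). I'll fit the chest pose to these.

Run:
```python
from h import *
from scipy.optimize import least_squares
np.set_printoptions(precision=4,suppress=True)
s=.64
f=lambda u,v,z: ray('wrist',(v*s,u*s),z)
P={'bl':f(289,336,.012),'br':f(492,340,.012),'rl':f(271,156,.088),'rr':f(519,161,.088),'fl':f(306,249,.05),'fr':f(479,253,.05),'hl':f(333,311,.075),'hr':f(449,314,.075),'padc':f(436,206,.023),'tub':f(353,206,.04),'ptr':f(488,318,.012),'ptrtop':f(490,318,.058)}
L={'bl':(-.2,.105),'br':(-.2,-.105),'rl':(-.018,None),'rr':(-.018,None)}
def w(q):
    c,sn=np.cos(q[2]),np.sin(q[2]);return lambda p:np.array([c*(p[0]-q[0])+sn*(p[1]-q[1]),-sn*(p[0]-q[0])+c*(p[1]-q[1])])
def res(q):
    g=w(q);r=[]
    for k in L:
        a=g(P[k]);r.append(a[0]-L[k][0]); 
        if L[k][1] is not None:r.append(a[1]-L[k][1])
    r+=[(g(P['fl'])[0]-g(P['fr'])[0]),g(P['fl'])[1]+g(P['fr'])[1],g(P['hl'])[0]-g(P['hr'])[0],g(P['hl'])[1]+g(P['hr'])[1],g(P['rl'])[1]+g(P['rr'])[1]]
    return r
q=least_squares(res,[.7,-.1,0]).x;print('pose',q,np.degrees(q[2]))
for k in P: print(k,P[k][:2],w(q)(P[k]))
c,sn=np.cos(q[2]),np.sin(q[2])
print('comp R',q[:2]+np.array([[c,-sn],[sn,c]])@[-.061,-.036])
plan([.50,.13,.25],np.degrees(q[2]))
```

```text
pose [ 0.6825 -0.1036 -0.0257] -1.4713959368670624
bl [0.4856 0.006 ] [-0.1996  0.1046]
br [ 0.481  -0.2026] [-0.1988 -0.1042]
rl [ 0.6656 -0.0091] [-0.0193  0.094 ]
rr [ 0.6618 -0.1979] [-0.0183 -0.0948]
fl [ 0.5851 -0.0241] [-0.0994  0.077 ]
fr [ 0.5814 -0.1778] [-0.0992 -0.0768]
hl [ 0.5357 -0.0492] [-0.1482  0.0507]
hr [ 0.5328 -0.1502] [-0.1484 -0.0504]
padc [ 0.6193 -0.1407] [-0.0622 -0.0387]
tub [ 0.6216 -0.066 ] [-0.0619  0.036 ]
ptr [ 0.5052 -0.1971] [-0.1748 -0.098 ]
ptrtop [ 0.5226 -0.1896] [-0.1576 -0.0901]
comp R [ 0.6206 -0.1381]
t 3.3333 tcp [ 0.5986 -0.1035  0.2999] yaw -0.04 shift [-0.329 -0.778  0.166] mm 258 ft [-0.2 -0.3 -0.1] w 0.0853
turn [ 0.    -0.     0.032]
```

```bash
python3 -m handwheel '0.8 -0.05 -0.1 0.02 0 0 0.03;0.8 -0.1 -0.23 0.04 0 0 0.03;0.8 -0.15 -0.35 0.06 0 0 0.03;0.8 -0.2 -0.48 0.08 0 0 0.03;0.8 -0.24 -0.6 0.1 0 0 0.03;0.8 -0.28 -0.72 0.12 0 0 0.03;0.8 -0.33 -0.85 0.15 0 0 0.03;0.8 -0.33 -0.92 0.15 0 0 0.03;0.8 -0.33 -0.92 0.15 0 0 0.03;0.8 -0.33 -0.92 0.15 0 0 0.03'
python3 -m handwheel '0.8 0 0 0 0 0 0;0.8 0 0 0 0 0 0'
python3 - <<'E'
from h import *
np.set_printoptions(precision=3,suppress=True)
im=save('wrist','w2');print(robot.get_obs()['tcp_pos'])
cv2.imwrite('pics/w2b.png',cv2.resize(cv2.cvtColor(im,cv2.COLOR_RGB2BGR),(800,600)))
for b in robot.boxes_of('wrist','ink_jar'): print(np.round(b['centre'],1),round(b['confidence'],2),ray('wrist',b['centre'],.05))
E
```

```text
time: 4.17
tcp_pos: [0.4995, 0.1738, 0.2547]
ee_rot: [3.141, -0.034, 0.0]
ft_force: [-0.1, 0.0, 0.7]
grip_width: 0.077
grip_force: 0.0
time: 4.33
tcp_pos: [0.5001, 0.1721, 0.2548]
ee_rot: [3.141, -0.039, 0.0]
ft_force: [-0.5, 0.1, -0.0]
grip_width: 0.0768
grip_force: 0.0
[0.5   0.172 0.255]
[205.2 238.5] 0.94 [0.436 0.193 0.05 ]
[266.9 204.1] 0.66 [0.346 0.244 0.05 ]
[210.  327.8] 0.62 [0.427 0.076 0.05 ]
[ 60.3 472.6] 0.49 [ 0.604 -0.077  0.05 ]
```

View pics/w2b.png

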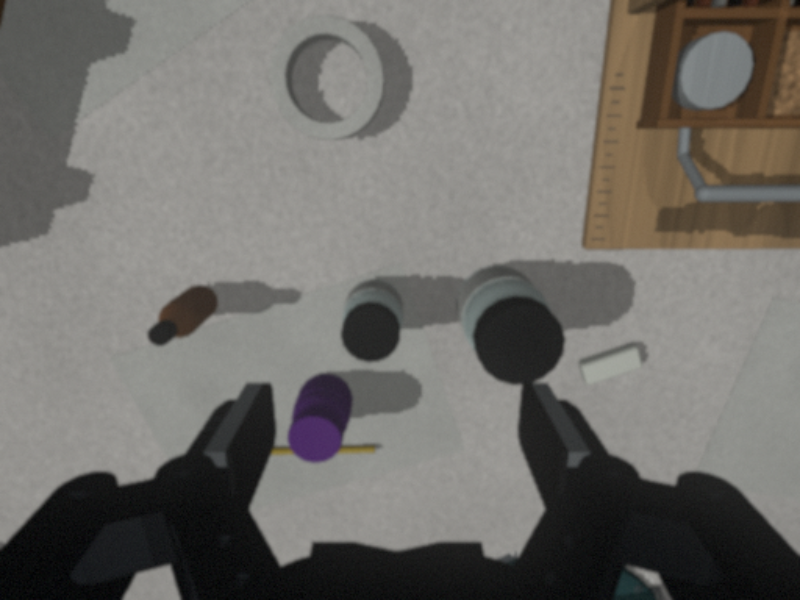

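The small clear jar's cap is at (371,331). The purple jar is at (315,440) and the larger jar at (518,340); both stand clear of the finger path.

Run:
```python
from h import *
np.set_printoptions(precision=4,suppress=True)
s=.64
f=lambda u,v,z: ray('wrist',(v*s,u*s),z)
for u,v,z in[(371,331,.076),(342,331,.076),(400,331,.076),(371,302,.076),(371,360,.076),(475,340,.09),(518,340,.09),(315,440,.08)]: print(u,v,f(u,v,z))
J=f(371,331,.076)
plan([J[0],J[1],.13],-1.47);plan([J[0],J[1],.03],-1.47)
```

```text
371 331 [0.4377 0.1925 0.076 ]
342 331 [0.4383 0.2151 0.076 ]
400 331 [0.4372 0.1699 0.076 ]
371 302 [0.4616 0.1915 0.076 ]
371 360 [0.4129 0.1935 0.076 ]
475 340 [0.4342 0.1137 0.09  ]
518 340 [0.4334 0.0813 0.09  ]
315 440 [0.3426 0.243  0.08  ]
t 4.4333 tcp [0.5001 0.1721 0.2548] yaw -1.42 shift [-0.21  -0.063  0.416] mm 141 ft [-0.1  0.2  0.1] w 0.0768
turn [ 0.    -0.     0.001]
t 4.4333 tcp [0.5001 0.1721 0.2548] yaw -1.42 shift [-0.21  -0.063  0.749] mm 234 ft [-0.1  0.2  0.1] w 0.0768
turn [ 0.    -0.     0.001]
```

```bash
python3 -m handwheel '0.8 -0.11 -0.03 0.1 0 0 0;0.8 -0.21 -0.063 0.2 0 0 0;0.8 -0.21 -0.063 0.32 0 0 0;0.8 -0.21 -0.063 0.44 0 0 0;0.8 -0.21 -0.063 0.54 0 0 0;0.8 -0.21 -0.063 0.64 0 0 0;0.8 -0.21 -0.063 0.72 0 0 0;0.8 -0.21 -0.063 0.77 0 0 0;0.8 -0.21 -0.063 0.77 0 0 0;0.8 -0.21 -0.063 0.77 0 0 0'
python3 -m handwheel '-1 0 0 0 0 0 0;-1 0 0 0 0 0 0;-1 0 0 0 0 0 0;-1 0 0 0 0 0 0;-1 0 0 0 0 0 0;-1 0 0 0 0 0 0;-1 0 0 0 0 0 0;-1 0 0 0 0 0 0' 30
python3 - <<'E'
from h import *
plan([.437,.19,.18],-1.47)
E
```

```text
time: 5.27
tcp_pos: [0.4373, 0.1929, 0.0237]
ee_rot: [3.141, -0.038, -0.001]
ft_force: [0.3, 0.9, -0.2]
grip_width: 0.077
grip_force: 0.0
time: 5.93
tcp_pos: [0.4381, 0.1937, 0.0252]
ee_rot: [-3.141, 0.037, -0.004]
ft_force: [-0.3, 0.1, 6.1]
grip_width: 0.0456
grip_force: 30.0
t 5.9333 tcp [0.4381 0.1937 0.0252] yaw -1.34 shift [-0.002  0.012 -0.516] mm 155 ft [-0.3  0.1  6.1] w 0.0456
turn [-0.001 -0.003  0.003]
```

```bash
python3 -m handwheel '-1 0 0 -0.02 0 0 0;-1 0 0 -0.06 0 0 0;-1 0 0 -0.14 0 0 0;-1 0 0 -0.24 0 0 0;-1 0 0 -0.34 0 0 0;-1 0 0 -0.44 0 0 0;-1 0 0 -0.5 0 0 0;-1 0 0 -0.5 0 0 0;-1 0 0 -0.5 0 0 0'
python3 - <<'E'
from h import *
im=save('side','s3')
r,c=map(int,proj('side',[.437,.193,.17]))
cv2.imwrite('pics/s3c.png',cv2.resize(cv2.cvtColor(im,cv2.COLOR_RGB2BGR)[r-60:r+80,c-80:c+80],(640,560),interpolation=cv2.INTER_CUBIC));print(r,c)
plan([.6206,-.1381,.18],-1.47)
E
```

```text
time: 6.68
tcp_pos: [0.4375, 0.1936, 0.1751]
ee_rot: [-3.141, 0.037, -0.003]
ft_force: [-0.0, -0.7, -2.8]
grip_width: 0.0456
grip_force: 31.5
227 264
t 6.7333 tcp [0.437  0.1934 0.1736] yaw -1.34 shift [ 0.638  1.09  -0.021] mm 379 ft [ 0.4  0.5 -2.7] w 0.0453
turn [-0.    -0.     0.003]
```

View pics/s3c.png

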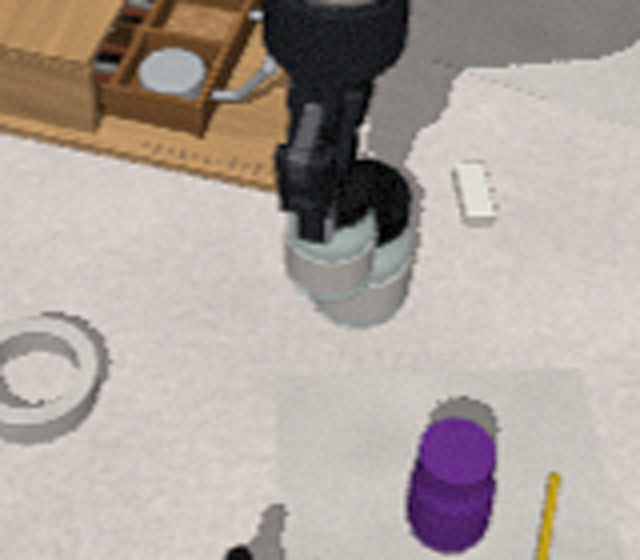

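```bash
python3 -m handwheel '-1 0.04 0.06 -0.01 0 0 0;-1 0.1 0.15 -0.02 0 0 0;-1 0.16 0.26 -0.02 0 0 0;-1 0.22 0.37 -0.02 0 0 0;-1 0.28 0.48 -0.02 0 0 0;-1 0.34 0.59 -0.02 0 0 0;-1 0.4 0.7 -0.02 0 0 0;-1 0.46 0.8 -0.02 0 0 0;-1 0.52 0.9 -0.02 0 0 0;-1 0.58 0.98 -0.02 0 0 0'
python3 -m handwheel '-1 0.03 0.06 0 0 0 0;-1 0.056 0.106 0 0 0 0;-1 0.056 0.106 0 0 0 0;-1 0.056 0.106 0 0 0 0;-1 0.056 0.106 0 0 0 0'
python3 - <<'E'
from h import *
im=save('side','s4');im2=save('wrist','w4')
r,c=map(int,proj('side',[.62,-.138,.1]))
a=cv2.resize(cv2.cvtColor(im,cv2.COLOR_RGB2BGR)[r-60:r+60,c-60:c+60],(400,400),interpolation=cv2.INTER_CUBIC)
b=cv2.resize(cv2.cvtColor(im2,cv2.COLOR_RGB2BGR)[100:384,106:390],(400,400))
cv2.imwrite('pics/c4.png',np.hstack([a,b]))
plan([.6203,-.1385,.06],-1.47)
E
```

```text
time: 7.57
tcp_pos: [0.6042, -0.1068, 0.1778]
ee_rot: [-3.141, 0.038, 0.004]
ft_force: [-0.4, 1.1, -1.6]
grip_width: 0.0458
grip_force: 31.6
time: 7.98
tcp_pos: [0.6199, -0.136, 0.179]
ee_rot: [-3.141, 0.036, 0.002]
ft_force: [-0.3, 0.7, -2.1]
grip_width: 0.0453
grip_force: 31.5
t 8.0833 tcp [ 0.6201 -0.1358  0.1796] yaw -1.28 shift [0.001 0.009 0.399] mm 120 ft [-0.1  0.6 -1.7] w 0.0455
turn [-0.     0.     0.004]
```

View pics/c4.png

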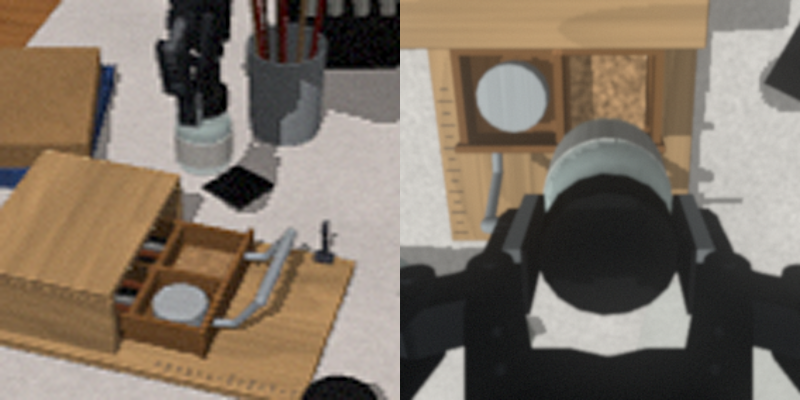

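The jar hangs upright over the right compartment; in the right half of the picture the pad shows ahead of it at about (615,80). I'll lower it.

```bash
python3 -m handwheel '-1 0.001 0.009 0.06 0 0 0;-1 0.001 0.009 0.15 0 0 0;-1 0.001 0.009 0.24 0 0 0;-1 0.001 0.009 0.31 0 0 0;-1 0.001 0.009 0.37 0 0 0;-1 0.001 0.009 0.4 0 0 0;-1 0.001 0.009 0.4 0 0 0;-1 0.001 0.009 0.4 0 0 0'
python3 - <<'E'
from h import *
plan([.6203,-.1385,.048],-1.47)
E
```

```text
time: 8.75
tcp_pos: [0.6207, -0.1391, 0.0603]
ee_rot: [3.141, -0.036, 0.0]
ft_force: [-0.2, -0.8, -2.3]
grip_width: 0.0455
grip_force: 31.6
t 8.75 tcp [ 0.6207 -0.1391  0.0603] yaw -1.31 shift [-0.001 -0.002  0.041] mm 12 ft [-0.2 -0.8 -2.3] w 0.0455
turn [ 0.    -0.     0.003]
```

```bash
python3 -m handwheel '-1 0 0 0.012 0 0 0;-1 0 0 0.023 0 0 0;-1 0 0 0.03 0 0 0;-1 0 0 0.035 0 0 0;-1 0 0 0.035 0 0 0'
python3 -m handwheel '-1 0 0 0.003 0 0 0;-1 0 0 0.006 0 0 0;-1 0 0 0.006 0 0 0;-1 0 0 0.006 0 0 0'
```

```text
time: 9.17
tcp_pos: [0.6205, -0.1394, 0.0489]
ee_rot: [-3.141, 0.037, 0.0]
ft_force: [0.5, -0.2, -2.3]
grip_width: 0.0454
grip_force: 31.6
time: 9.5
tcp_pos: [0.6211, -0.1395, 0.0482]
ee_rot: [3.141, -0.037, 0.002]
ft_force: [-1.1, 0.7, 5.9]
grip_width: 0.0453
grip_force: 32.1
```

```bash
python3 -m handwheel '0.2 0 0 0 0 0 0;0.4 0 0 0 0 0 0;0.6 0 0 0 0 0 0;0.8 0 0 0 0 0 0;0.8 0 0 0 0 0 0;0.8 0 0 0 0 0 0;0.8 0 0 0 0 0 0;0.8 0 0 0 0 0 0'
python3 -m handwheel '0.8 0 0 -0.03 0 0 0;0.8 0 0 -0.09 0 0 0;0.8 0 0 -0.18 0 0 0;0.8 0 0 -0.3 0 0 0;0.8 0 0 -0.42 0 0 0;0.8 0 0 -0.5 0 0 0;0.8 0 0 -0.5 0 0 0;0.8 0 0 -0.5 0 0 0'
python3 - <<'E'
from h import *
plan([.635,-.13,.25],-1.47)
E
```

```text
time: 10.17
tcp_pos: [0.6206, -0.1394, 0.0473]
ee_rot: [-3.141, 0.037, 0.0]
ft_force: [-0.1, -0.3, -0.1]
grip_width: 0.0766
grip_force: 0.0
time: 10.83
tcp_pos: [0.6211, -0.1396, 0.1995]
ee_rot: [3.141, -0.037, 0.005]
ft_force: [0.3, 0.2, -0.6]
grip_width: 0.0767
grip_force: 0.0
t 10.8333 tcp [ 0.6211 -0.1396  0.1995] yaw -1.34 shift [ 0.046 -0.033 -0.168] mm 53 ft [ 0.3  0.2 -0.6] w 0.0767
turn [ 0.001 -0.004  0.003]
```

```bash
python3 -m handwheel '0.8 -0.12 0.01 0 0 0 0;0.8 -0.24 0.03 0 0 0 0;0.8 -0.36 0.05 0 0 0 0;0.8 -0.48 0.07 0 0 0 0;0.8 -0.58 0.07 0 0 0 0;0.8 -0.58 0.07 0 0 0 0;0.8 -0.58 0.07 0 0 0 0;0.8 -0.58 0.07 0 0 0 0'
python3 - <<'E'
from h import *
np.set_printoptions(precision=4,suppress=True)
im=save('wrist','w5');print(robot.get_obs()['tcp_pos'])
cv2.imwrite('pics/w5b.png',cv2.resize(cv2.cvtColor(im,cv2.COLOR_RGB2BGR),(800,600)))
for n,z in [('ink_jar',.06),('cork_pad',.023),('drawer_handle',.075),('drawer_face',.05),('pointer',.03)]:
    for b in robot.boxes_of('wrist',n)[:2]: print(n,np.round(b['centre'],1),round(b['confidence'],2),ray('wrist',b['centre'],z))
E
```

```text
time: 11.5
tcp_pos: [0.4463, -0.1563, 0.1968]
ee_rot: [-3.141, 0.037, 0.001]
ft_force: [-0.2, -0.3, 0.2]
grip_width: 0.0772
grip_force: 0.0
[ 0.4466 -0.1563  0.1967]
ink_jar [184.5  35.3] 0.76 [0.4367 0.0703 0.06  ]
ink_jar [  8.4 229.9] 0.55 [ 0.5933 -0.1397  0.06  ]
cork_pad [ 13.5 207.6] 0.95 [ 0.5974 -0.1151  0.023 ]
cork_pad [  3.6 395. ] 0.55 [ 0.6017 -0.2986  0.023 ]
drawer_handle [ 31.9 181.5] 0.85 [ 0.5733 -0.0987  0.075 ]
drawer_face [ 30.8 180.6] 0.72 [ 0.5782 -0.0927  0.05  ]
pointer [105.6 287.6] 0.49 [ 0.5081 -0.1943  0.03  ]
```

View pics/w5b.png

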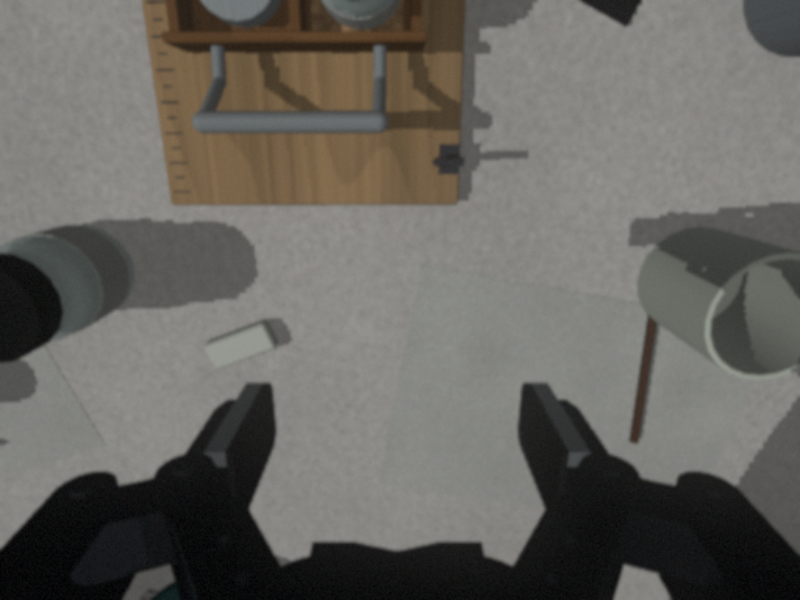

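The jar stands in its compartment at the top of the picture. The handle bar runs (200,122)-(382,122), the pointer foot is at (450,159) with its tip at (436,160), and the drawer face edge is at row ~41-46.

Run:
```python
from h import *
np.set_printoptions(precision=4,suppress=True)
s=.64;f=lambda u,v,z: ray('wrist',(v*s,u*s),z)
# board front corners re-register
bl,br=f(172,204,.012),f(458,204,.012)
yaw=np.arctan2(br[1]-bl[1],br[0]-bl[0])+np.pi/2;print('yaw',np.degrees(yaw),bl,br)
R=np.array([[np.cos(yaw),-np.sin(yaw)],[np.sin(yaw),np.cos(yaw)]])
m=(bl+br)[:2]/2; O=m+R@[.2,0];print('origin',O)
g=lambda p:R.T@(p[:2]-O)
K,Rc,t=cam('wrist');print('cam',-Rc.T@t)
for n,u,v,z in[('foot',450,159,.016),('foot',450,159,.03),('ptip',436,160,.05),('ptrmid',450,160,.05),('hL',200,122,.075),('hR',382,122,.075),('faceL',166,41,.05),('faceR',424,41,.05)]:
    p=f(u,v,z);print(n,z,p[:2],g(p))
H=(f(200,122,.075)+f(382,122,.075))/2
plan([H[0],H[1],.15],-91.4);plan([H[0],H[1],.15],88.6);print(robot.get_obs()['joint_pos'])
```

```text
yaw -1.3157364583857303 [0.4844 0.0055 0.012 ] [ 0.4796 -0.2027  0.012 ]
origin [ 0.6819 -0.1032]
cam [ 0.5264 -0.1594  0.3661]
foot 0.016 [ 0.5114 -0.1961] [-0.1683 -0.0968]
foot 0.03 [ 0.512  -0.1947] [-0.1678 -0.0953]
ptip 0.05 [ 0.5125 -0.1837] [-0.1676 -0.0844]
ptrmid 0.05 [ 0.5123 -0.1926] [-0.1676 -0.0932]
hL 0.075 [ 0.5375 -0.0476] [-0.1457  0.0523]
hR 0.075 [ 0.5351 -0.1511] [-0.1457 -0.0512]
faceL 0.05 [ 0.5836 -0.0248] [-0.1002  0.0762]
faceR 0.05 [ 0.58   -0.1765] [-0.1002 -0.0756]
t 11.8 tcp [ 0.4465 -0.1563  0.1969] yaw -1.32 shift [ 0.295 -0.196  0.156] mm 116 ft [0.9 0.1 0.7] w 0.077
turn [0.001 0.001 2.002]
t 11.8 tcp [ 0.4465 -0.1563  0.1969] yaw -1.32 shift [ 0.295 -0.196  0.156] mm 116 ft [0.9 0.1 0.7] w 0.077
turn [-0.001  0.001 -1.998]
[-0.3906 -0.3328  1.8663  0.      1.6091  1.2032]
```

```bash
python3 -m handwheel '0.2 0.04 -0.03 0 0 0 -0.14;0.2 0.08 -0.06 0 0 0 -0.3;0.2 0.12 -0.09 0 0 0 -0.45;0.2 0.16 -0.12 0 0 0 -0.6;0.2 0.22 -0.15 0 0 0 -0.75;0.2 0.27 -0.18 0 0 0 -0.9;0.2 0.295 -0.196 0 0 0 -1;0.2 0.295 -0.196 0 0 0 -1'
python3 -m handwheel '0.2 0 0 0 0 0 -0.14;0.2 0 0 0 0 0 -0.3;0.2 0 0 0 0 0 -0.45;0.2 0 0 0 0 0 -0.6;0.2 0 0 0 0 0 -0.75;0.2 0 0 0 0 0 -0.9;0.2 0 0 0 0 0 -1;0.2 0 0 0 0 0 -1;0.2 0 0 0 0 0 -1'
python3 - <<'E'
from h import *
plan([.5363,-.0994,.054],88.6)
E
```

```text
time: 12.47
tcp_pos: [0.5372, -0.0987, 0.1966]
ee_rot: [-2.912, -1.176, 0.001]
ft_force: [-0.3, -0.8, -0.6]
grip_width: 0.0511
grip_force: 0.0
time: 13.22
tcp_pos: [0.5358, -0.0999, 0.1973]
ee_rot: [-2.253, -2.19, 0.0]
ft_force: [0.6, 0.2, 0.2]
grip_width: 0.0513
grip_force: 0.0
t 13.2167 tcp [ 0.5358 -0.0999  0.1973] yaw 88.38 shift [0.002 0.002 0.478] mm 143 ft [0.6 0.2 0.2] w 0.0513
turn [-0.     0.    -0.005]
```

Descend, then shut on the bar.

```bash
python3 -m handwheel '0.2 0 0 0.08 0 0 0;0.2 0 0.002 0.18 0 0 0;0.2 0 0.002 0.26 0 0 0;0.2 0 0.002 0.34 0 0 0;0.2 0 0.002 0.4 0 0 0;0.2 0 0.002 0.45 0 0 0;0.2 0 0.002 0.478 0 0 0;0.2 0 0.002 0.478 0 0 0;0.2 0 0.002 0.478 0 0 0'
python3 -m handwheel '-0.2 0 0 0 0 0 0;-0.5 0 0 0 0 0 0;-1 0 0 0 0 0 0;-1 0 0 0 0 0 0;-1 0 0 0 0 0 0;-1 0 0 0 0 0 0;-1 0 0 0 0 0 0;-1 0 0 0 0 0 0' 60
python3 - <<'E'
from h import *
o=robot.get_obs();R=np.radians(-1.4);d=-.068*np.array([np.cos(R),np.sin(R)]);plan(o['tcp_pos']+np.r_[d,0])
E
```

```text
time: 13.97
tcp_pos: [0.5366, -0.0997, 0.0543]
ee_rot: [-2.249, -2.193, 0.0]
ft_force: [0.8, -0.6, 0.7]
grip_width: 0.0511
grip_force: 0.0
time: 14.63
tcp_pos: [0.5366, -0.0996, 0.0539]
ee_rot: [2.247, 2.195, -0.0]
ft_force: [0.2, -0.3, -0.9]
grip_width: -0.0002
grip_force: 0.0
t 14.6333 tcp [ 0.5366 -0.0996  0.0539] yaw 88.66 shift [ 0.    -0.227 -0.   ] mm 68 ft [ 0.2 -0.3 -0.9] w -0.0002
```

The fingers shut on nothing, so I need a look.

Run:
```python
from h import *
im=save('side','s6');im2=save('wrist','w6')
r,c=map(int,proj('side',[.54,-.1,.08]))
a=cv2.resize(cv2.cvtColor(im,cv2.COLOR_RGB2BGR)[r-40:r+40,c-40:c+40],(400,400),interpolation=cv2.INTER_CUBIC)
b=cv2.resize(cv2.cvtColor(im2,cv2.COLOR_RGB2BGR)[100:384,106:390],(400,400))
cv2.imwrite('pics/c6.png',np.hstack([a,b]))
```

```text
(no output)
```

View pics/c6.png

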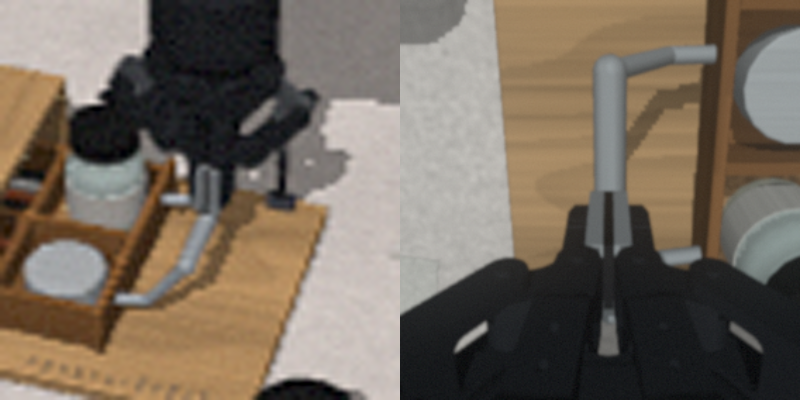

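```bash
python3 - <<'E'
from h import *
o=robot.get_obs();p=o['tcp_pos'];print(o['grip_width'],o['grip_force'])
for z in(.045,.055,.065,.075,.081):print(z,[np.round(proj('wrist',[p[0],p[1]+dy,z])) for dy in(-.011,0,.011,.03,.0497)])
E
python3 -m handwheel '-1 0 -0.015 0 0 0 0;-1 0 -0.03 0 0 0 0;-1 0 -0.04 0 0 0 0;-1 0 -0.05 0 0 0 0;-1 0 -0.05 0 0 0 0'
python3 - <<'E'
from h import *
im2=save('wrist','w7')
print(robot.boxes_of('wrist','drawer_handle'))
b=cv2.cvtColor(im2,cv2.COLOR_RGB2BGR);cv2.imwrite('pics/w7b.png',cv2.resize(b,(768,576)))
E
```

```text
1.3664449653956893e-05 0.0
0.045 [array([237., 255.]), array([221., 255.]), array([205., 254.]), array([175., 253.]), array([142., 253.])]
0.055 [array([244., 255.]), array([228., 255.]), array([211., 254.]), array([180., 253.]), array([145., 253.])]
0.065 [array([253., 255.]), array([235., 255.]), array([218., 254.]), array([185., 253.]), array([149., 252.])]
0.075 [array([262., 255.]), array([244., 255.]), array([225., 254.]), array([191., 253.]), array([152., 252.])]
0.081 [array([268., 255.]), array([249., 255.]), array([230., 254.]), array([195., 253.]), array([155., 252.])]
time: 15.15
tcp_pos: [0.5211, -0.0993, 0.054]
ee_rot: [2.247, 2.195, 0.0]
ft_force: [-0.3, -0.1, 0.5]
grip_width: 0.0
grip_force: 0.0
[{'centre': [195.8, 439.9], 'confidence': 0.88}]
```

View pics/w7b.png

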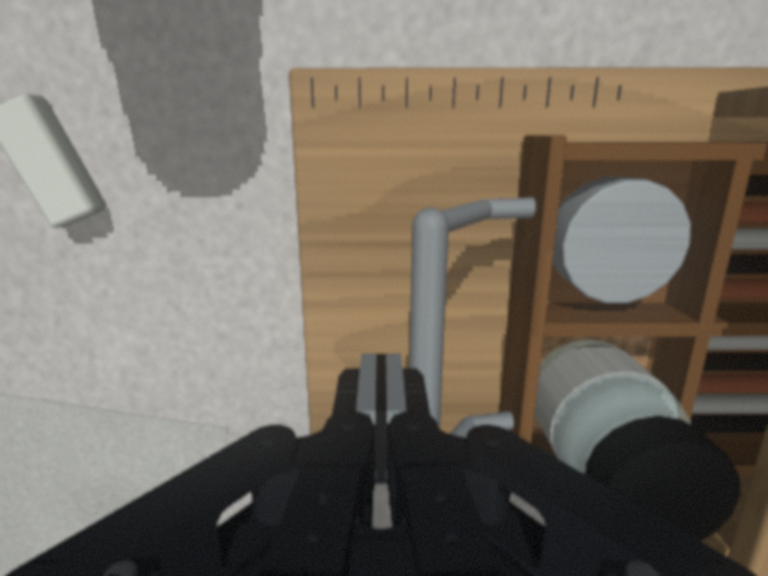

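The bar stayed put: the tips are above it, so the fingers end farther back than the nominal TCP. I'll measure that by lightly touching the bar with the shut fingers.

```bash
python3 -m handwheel '-1 0 0.02 0 0 0 0;-1 0 0.04 0 0 0 0;-1 0 0.05 0 0 0 0;-1 0 0.05 0 0 0 0;-1 0 0.05 0.005 0 0 0;-1 0 0.05 0.01 0 0 0;-1 0 0.05 0.01 0 0 0'
python3 -m handwheel '-1 0 0 0.005 0 0 0;-1 0 0 0.01 0 0 0;-1 0 0 0.01 0 0 0'
```

```text
time: 15.83
tcp_pos: [0.5375, -0.0997, 0.0533]
ee_rot: [2.246, 2.194, 0.002]
ft_force: [-7.2, 2.7, 21.4]
grip_width: -0.0001
grip_force: 11.1
time: 16.08
tcp_pos: [0.5379, -0.0998, 0.0528]
ee_rot: [2.245, 2.194, 0.003]
ft_force: [-21.4, 5.7, 51.1]
grip_width: -0.0001
grip_force: 25.0
```

Contact came at TCP z 0.0535, so the tip sits about 28 mm behind the TCP. I'll back off, open a little and go 20 mm lower.

```bash
python3 -m handwheel '-1 0 0 -0.03 0 0 0;-1 0 0 -0.06 0 0 0;-0.1 0 0 -0.06 0 0 0;-0.1 0 0 -0.06 0 0 0;-0.1 0 0 -0.06 0 0 0;-0.1 0 0 -0.06 0 0 0;-0.1 0 0 -0.06 0 0 0'
python3 - <<'E'
from h import *
plan([.5365,-.0994,.033],88.6)
E
```

```text
time: 16.67
tcp_pos: [0.5363, -0.0996, 0.0652]
ee_rot: [-2.247, -2.195, 0.001]
ft_force: [0.3, 0.9, -0.0]
grip_width: 0.0382
grip_force: 0.0
t 16.6667 tcp [ 0.5363 -0.0996  0.0652] yaw 88.66 shift [0.001 0.001 0.107] mm 32 ft [ 0.3  0.9 -0. ] w 0.0382
turn [-0.001 -0.     0.001]
```

```bash
python3 -m handwheel '-0.1 0 0 0.03 0 0 0;-0.1 0 0 0.05 0 0 0;-0.1 0 0 0.06 0 0 0;-0.1 0 0 0.06 0 0 0'
python3 -m handwheel '-0.1 0 0 0.02 0 0 0;-0.1 0 0 0.035 0 0 0;-0.1 0 0 0.047 0 0 0;-0.1 0 0 0.047 0 0 0'
python3 -m handwheel '-1 0 0 0 0 0 0;-1 0 0 0 0 0 0;-1 0 0 0 0 0 0;-1 0 0 0 0 0 0;-1 0 0 0 0 0 0;-1 0 0 0 0 0 0' 60
```

```text
time: 17.0
tcp_pos: [0.536, -0.0995, 0.0465]
ee_rot: [-2.246, -2.194, 0.002]
ft_force: [-0.6, 0.6, -0.3]
grip_width: 0.0383
grip_force: 0.0
time: 17.33
tcp_pos: [0.5362, -0.0996, 0.0328]
ee_rot: [-2.246, -2.195, 0.001]
ft_force: [0.6, 0.6, 0.8]
grip_width: 0.0384
grip_force: 0.0
time: 17.83
tcp_pos: [0.537, -0.0997, 0.0342]
ee_rot: [2.247, 2.195, 0.001]
ft_force: [3.9, 0.1, 2.0]
grip_width: 0.01
grip_force: 58.9
```

```bash
python3 -m handwheel '-1 0 -0.005 0 0 0 0;-1 0 -0.015 0 0 0 0;-1 0 -0.03 0 0 0 0;-1 0 -0.045 0 0 0 0;-1 0 -0.06 0 0 0 0;-1 0 -0.075 0 0 0 0;-1 0 -0.09 0 0 0 0;-1 0 -0.1 0 0 0 0;-1 0 -0.105 0 0 0 0;-1 0 -0.105 0 0 0 0'
python3 -m handwheel '-1 0 -0.005 0 0 0 0;-1 0 -0.015 0 0 0 0;-1 0 -0.03 0 0 0 0;-1 0 -0.045 0 0 0 0;-1 0 -0.06 0 0 0 0;-1 0 -0.075 0 0 0 0;-1 0 -0.09 0 0 0 0;-1 0 -0.1 0 0 0 0;-1 0 -0.105 0 0 0 0;-1 0 -0.105 0 0 0 0'
python3 - <<'E'
from h import *
np.set_printoptions(precision=4,suppress=True)
plan([.4685,-.098,.034],88.6)
a=cv2.cvtColor(save('wrist','w8'),cv2.COLOR_RGB2BGR);b=cv2.cvtColor(save('top','t8'),cv2.COLOR_RGB2BGR)
for c in('wrist','top'):
  if c=='top': pass
  for n,z in[('ink_jar',.061),('cork_pad',.023),('tub',.04),('pointer',.03)]:
    for d in robot.boxes_of(c,n)[:3]: print(c,n,np.round(d['centre']),round(d['confidence'],2),ray(c,d['centre'],z)[:2])
r,q=map(int,proj('top',[.55,-.1,.05]))
s=cv2.cvtColor(save('side','s8'),cv2.COLOR_RGB2BGR);r2,q2=map(int,proj('side',[.52,-.12,.05]));print(r,q,r2,q2)
f=lambda im,r,q,k:cv2.resize(im[r-k:r+k,q-k:q+k],(300,300),interpolation=cv2.INTER_CUBIC)
cv2.imwrite('pics/c8.png',np.hstack([cv2.resize(a[:,60:444],(490,490)),cv2.resize(np.vstack([f(b,r,q,50),f(s,r2,q2,50)]),(245,490))]))
E
```

```text
time: 18.67
tcp_pos: [0.5049, -0.099, 0.0342]
ee_rot: [2.247, 2.195, 0.001]
ft_force: [5.5, -0.8, 3.4]
grip_width: 0.0096
grip_force: 59.2
time: 19.5
tcp_pos: [0.4736, -0.0983, 0.0342]
ee_rot: [2.246, 2.194, 0.001]
ft_force: [7.1, -1.3, 3.2]
grip_width: 0.0098
grip_force: 59.1
t 19.5 tcp [ 0.4736 -0.0983  0.0342] yaw 88.66 shift [ 0.001 -0.017  0.001] mm 5 ft [ 7.1 -1.3  3.2] w 0.0098
turn [0.002 0.    0.001]
wrist ink_jar [293. 410.] 0.59 [ 0.558  -0.1273]
wrist cork_pad [244. 404.] 0.65 [ 0.5714 -0.1181]
wrist tub [164. 402.] 0.74 [ 0.5549 -0.0602]
top ink_jar [234. 188.] 0.55 [0.4358 0.0819]
top ink_jar [273. 122.] 0.55 [0.3416 0.2374]
top cork_pad [166. 335.] 0.94 [ 0.6185 -0.2937]
top pointer [241. 377.] 0.67 [ 0.4236 -0.3929]
189 261 175 261
```

View pics/c8.png

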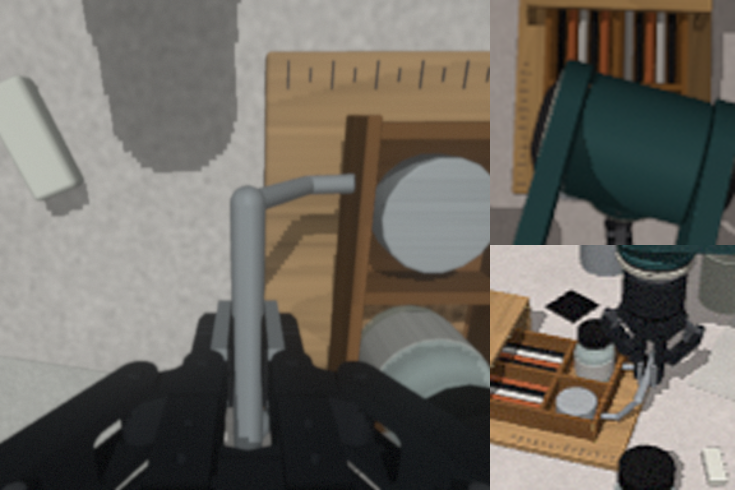

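The drawer has come out with the jar still upright, and both fingers hold the bar. I'll measure the face against the board's front edge.

Run:
```python
from h import *
np.set_printoptions(precision=4,suppress=True)
k=384/490;f=lambda u,v,z:ray('wrist',(v*k,60+u*k),z)
q=np.array([.682,-.1034]);y=np.radians(-1.4);R=np.array([[np.cos(y),-np.sin(y)],[np.sin(y),np.cos(y)]])
g=lambda p:R.T@(p[:2]-q)
K,Rc,t=cam('wrist');print('cam',-Rc.T@t)
for n,u,v,z in[('board corner',267,52,.012),('face corner',347,117,.05),('face mid',333,340,.05),('bar top end',248,193,.075),('bar',248,280,.075)]:
    print(n,g(f(u,v,z)))
g2=g(robot.get_obs()['tcp_pos']);print('tcp',g2,'at grip',g([.537,-.0997]))
```

```text
cam [ 0.4751 -0.0194  0.2034]
board corner [-0.2     0.1048]
face corner [-0.1717  0.0777]
face mid [-0.1704 -0.0172]
bar top end [-0.2085  0.054 ]
bar [-0.2085  0.0228]
tcp [-0.2082 -0.    ] at grip [-0.145   0.0002]
```

```bash
python3 -m handwheel '-1 0 -0.005 0 0 0 0;-1 0 -0.011 0 0 0 0;-1 0 -0.016 0 0 0 0;-1 0 -0.016 0 0 0 0;-1 0 -0.016 0 0 0 0;-1 0 -0.016 0 0 0 0'
python3 - <<'E'
from h import *
np.set_printoptions(precision=4,suppress=True)
q=np.array([.682,-.1034]);y=np.radians(-1.4);R=np.array([[np.cos(y),-np.sin(y)],[np.sin(y),np.cos(y)]])
o=robot.get_obs();print('face',(R.T@(o['tcp_pos'][:2]-q))[0]+.045,o['ft_force'],o['grip_force'],np.abs(o['qvel']).max())
robot.capture('wrist')
for n,z in[('ink_jar',.061),('tub',.04)]: print(n,[(round(d['confidence'],2),R.T@(ray('wrist',d['centre'],z)[:2]-q)) for d in robot.boxes_of('wrist',n)[:2]])
E
```

```text
time: 20.55
tcp_pos: [0.4691, -0.0982, 0.0342]
ee_rot: [2.246, 2.194, 0.001]
ft_force: [8.5, -1.1, 2.8]
grip_width: 0.0096
grip_force: 59.1
face -0.1679671349465936 [ 8.472  -1.1205  2.8024] 59.083094000816345 0.002230788440595726
ink_jar [(0.67, array([-0.1272, -0.027 ]))]
tub [(0.82, array([-0.133 ,  0.0399]))]
```

```bash
python3 -c "
from bench import robot
print(robot.close_job())"
```

```text
the job is handed in; nothing more can be done
None
```

The ink jar stands upright and released on the cork pad, and the gripper is holding the drawer about 68 mm out, its face level with the pointer by my measurement (good to about 3 mm); I handed the job in at about 21 s, and no verdict came back.

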